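# Load the pipette dryer and start it

### The arm

A 6-joint arm with a two-finger parallel gripper is mounted at the origin on the work surface. World frame = base frame: x ahead of the robot, y to its left, z up, the work surface at z = 0. Lengths are in mm, angles in rad, forces in N, time in s.
With the tool pointing down it reaches from about 275 to 750 mm from the base axis. Payload 10.2 kg.
Tool frame: the origin (TCP) lies where the fingers leave the gripper's body, on its centre line; the fingertips stand 73 mm ahead of it and the grasp point (between the pads) lies 54 mm ahead of it; z points along the fingers, y is the line along which they close (so a half turn about z gives the same grasp; the last joint's range is limited). The gripper opens to 85 mm and grips with 20 to 120 N. Pads are 22 mm wide; open, the fingers measure 114 mm over their backs; the gripper's body (76 mm by 85 mm) begins 54 mm behind the grasp point. The pads swing forward as they close: fully open they stand 13 mm farther back than shut.
Start: joints at [1.061, 0.313, 1.498, -0, 1.331, -0.223], TCP at [148.527, 503.559, 303.894] pointing down, gripper open.
Joint ranges: [-2.94, 2.94], [-0.97, 2.17], [0.19, 2.56], [-1.23, 4.37], [0.02, 3.11], [-2.88, 2.88]. Speed limits (rad/s): [2.39, 2.39, 3.01, 3.14, 3.14, 3.14].

### API

Orientations are given as a unit quaternion [w, x, y, z].
In Python, from rig import ctrl gives the robot as it stands.
- The arm moves only by the shell command python3 -m creep 'ROWS' [OPENING] [FORCE]. ROWS is JSON, a list that holds one entry, the list of rows, each a list of 6 numbers: the shift along the world's x, y, z in units of 25 mm (1.0 is 25 mm), then the turn, a rotation vector about the world's x, y, z in units of 5 degrees (1.0 is 5 degrees). In form: [[[x, y, z, ax, ay, az], ...]]. A call has 1 to 20 rows; each row is the pose to reach, as a shift and turn from the pose commanded when the call began; what a row does not reach only later rows make up. A row lasts 1/12 s, in which the tool goes at most 41.7 mm and 7.16 degrees, less where a joint would pass 70% of its speed; a pose out of reach is approached as far as the arm can. A call with a gripper value outside its range is refused whole. OPENING is the finger opening in mm, from 0 to 85.4, set as the call begins (- or left out, the last holds). The fingers move at their own pace and stop on an object; FORCE is the grip in N (left out, the last holds). Time passes only in rows, so rows that repeat a pose let the fingers close. It gives the time, the measured TCP pose, the force, the opening and the grip force at its end, in the units of the state.
- ctrl.sense(): the state, without advancing time (a new reading comes with each control period).
- ctrl.capture(name): name is "side" or "top"; returns a dict with "image" (480x640x3 uint8, red, green, blue), "fx", "fy", "cx", "cy" (pixels), "k1" (the pictures are not rectified: a ray, as slopes to the right and down, at radius r is drawn at 1 + k1 r^2 times it, then the intrinsics apply), "R" (3x3) and "t" (3): a world point X has camera coordinates R X + t. Camera axes: x right, y down, z forward; pixel columns grow to the right and rows downward; lengths in mm; the calibration is good to about 2 mm. A picture is of the moment at which its call begins. There is no depth.
- ctrl.finish_job(): hands the job in; it is judged then, once.
The state is a dict: "time_s": time; "joints": joint angles; "dq": joint speeds; "tau": joint torques, N m; "eef_pos": TCP position; "ee_rot": TCP orientation; "force": force on the tool from outside, world axes, zero at the start; "wrist_torque": the same for the moment, N m; "grip_width": opening from 0.0 (shut) to 1.0 (fully open); "grip_force": force on a finger pad.
Only numpy, scipy, OpenCV 4.12 (cv2) and the standard library are available. Lean on these libraries where they do the work, as an engineer would, in place of code of your own. Each camera call takes 0.05 s, during which the arm holds its last target. There are 200 camera calls.

### The job

Lay the two washed pipettes gently and flat in the dryer's tray, each in the lane with the tag of its own colour, between that lane's ribs, and both with the tip towards the coloured tag. When both lie there, press the yellow programme key all the way down, let it come up, and then press the green start key all the way down and let it up. Do not press the red key, do not press two keys together, and leave everything else on the bench where it is.

Things in the scene. Friction and masses are not known exactly. Their poses are not given: they have to be found in the camera images.
- dryer: fixed white pipette dryer, 275 (x) x 310 (y) mm. Origin at bench height, mid-footprint. Console with 3 keys on its -x side (x -140 to -65 mm, 45 mm high); the rest is an open tray, floor 35 mm up, rim 10 mm higher, two lanes along y centred at x = -10 and +80 mm. Ribs 7 mm high, inner gap 48 mm, flank each lane's ends (|y| over 65 mm), leaving its middle free for fingers.
- blue_pipette: blue pipette, loose, 0.09 kg, 230 mm long: white handle (x -70 to +50 mm, 28 x 28 mm) with blue collar, grey nozzle, blue plunger button, finger hook at x = -60 mm out to y = +33 mm, 10 to 18 mm up. Origin: underside of the handle near the centre of mass, where to grip (across y); x points to the tip. Starts flat on the bench, the two pointing roughly contrary ways, places swapped at random.
- blue_tip (a point): end of the nozzle of the blue pipette, 14 mm above its underside, at its x = +125 mm
- blue_plunger (a point): end of the plunger button of the blue pipette, 14 mm above its underside, at its x = -105 mm
- blue_tag: blue tag, fixed block 55 x 12 x 22 mm at the +y end of the blue lane; which lane is which varies. Origin: centre of its underside, at tray floor height (35 mm), on the lane's centre line; axes as the dryer's. The lane runs from here along -y and ends 298 mm away at the tray's rim.
- orange_pipette: orange pipette, loose, 0.09 kg, 230 mm long: white handle (x -70 to +50 mm, 28 x 28 mm) with orange collar, grey nozzle, orange plunger button, finger hook at x = -60 mm out to y = +33 mm, 10 to 18 mm up. Origin: underside of the handle near the centre of mass, where to grip (across y); x points to the tip. Starts flat on the bench, the two pointing roughly contrary ways, places swapped at random.
- orange_tip (a point): end of the nozzle of the orange pipette, 14 mm above its underside, at its x = +125 mm
- orange_plunger (a point): end of the plunger button of the orange pipette, 14 mm above its underside, at its x = -105 mm
- orange_tag: orange tag, fixed block 55 x 12 x 22 mm at the +y end of the orange lane; which lane is which varies. Origin: centre of its underside, at tray floor height (35 mm), on the lane's centre line; axes as the dryer's. The lane runs from here along -y and ends 298 mm away at the tray's rim.
- yellow_key (a joint): yellow key of the dryer (programme): travel of the sprung key, 0 = up, 0.006 m = fully down; 1.2 N to start, 4 N to reach the bottom; springs back
- yellow_key_top (a point): centre of the top face of the yellow key, a round button 28 mm across in a black collar 44 mm across; its top is 63 mm above the bench when up. The three keys stand 80 mm apart in a row; their order varies
- green_key (a joint): green key of the dryer (start): travel of the sprung key, 0 = up, 0.006 m = fully down; 1.2 N to start, 4 N to reach the bottom; springs back
- green_key_top (a point): centre of the top face of the green key, a round button 28 mm across in a black collar 44 mm across; its top is 63 mm above the bench when up. The three keys stand 80 mm apart in a row; their order varies
- red_key (a joint): red key of the dryer (stop, not to be pressed): travel of the sprung key, 0 = up, 0.006 m = fully down; 1.2 N to start, 4 N to reach the bottom; springs back
- red_key_top (a point): centre of the top face of the red key, a round button 28 mm across in a black collar 44 mm across; its top is 63 mm above the bench when up. The three keys stand 80 mm apart in a row; their order varies
- well_plate: clear multi-well plate 86 x 128 x 14 mm, loose bystander; origin at the centre of its underside
- jar: small screw-cap jar, 40 mm across, 50 mm tall, loose bystander; origin at the centre of its underside
- marker: marker pen, 125 mm long, black with a green cap, loose bystander; origin at the centre of its underside
- wash_bottle: bottle with red cap, 60 mm across, 150 mm tall, loose bystander; origin at the centre of its underside
Things that resemble listed ones, but are neither listed nor needed, are in the scene too. Leave any black or pink look-alike of the blue_pipette alone.

How it is judged:
By the outcome, as a careful person would: the job done as asked, in the order asked, and still so for the second after the job is handed in, with the robot touching nothing.
It also fails if it takes over 59 s, if anything falls off the work surface, if the arm or the gripper's body presses on something with over 40 N, if the wrist force passes 120 N, or if a joint passes its speed limit or range.

## Working session

There is one attempt and no reset: what is moved stays moved. The work goes in short steps, Python scripts to look and compute and a shell command to move; the robot and the scene stay as the last step left them, time stands still between calls to the robot, and variables do not carry over. Pictures are saved under pics/ and viewed, at most 10 in all, crops included, and the job is handed in when it is done.

```bash
mkdir -p pics; ls
cat > h.py <<'E'
import numpy as np,cv2
from rig import ctrl
def K(c): return np.array([[c['fx'],0,c['cx']],[0,c['fy'],c['cy']],[0,0,1.]]),np.array([c['k1'],0,0,0,0.])
def ray(c,u,v):
    k,d=K(c); p=cv2.undistortPoints(np.array([[[u,v]]],float),k,d)[0,0]
    R=np.array(c['R']);return -R.T@np.array(c['t']),R.T@np.array([p[0],p[1],1.])
def plane(c,u,v,z):
    o,d=ray(c,u,v); return o+d*(z-o[2])/d[2]
def proj(c,X):
    k,d=K(c); R=np.array(c['R'],float)
    return cv2.projectPoints(np.array([X],float),cv2.Rodrigues(R)[0],np.array(c['t'],float),k,d)[0][0,0]
def save(n,im): cv2.imwrite('pics/'+n+'.png',im[...,::-1])
E
python3 - <<'E'
from h import *
for n in('top','side'):
    c=ctrl.capture(n); save(n+'0',c['image']); print(n,{k:np.round(v,3).tolist() for k,v in c.items() if k!='image'})
print(ctrl.sense())
E
```

```text
pics
top {'fx': 447.502, 'fy': 447.502, 'cx': 318.58, 'cy': 236.699, 'k1': -0.082, 'R': [[0.012, -1.0, -0.01], [-0.993, -0.011, -0.119], [0.119, 0.011, -0.993]], 't': [-41.491, 474.202, 1218.718]}
side {'fx': 497.799, 'fy': 497.799, 'cx': 326.384, 'cy': 245.387, 'k1': -0.041, 'R': [[-0.981, 0.196, -0.006], [0.143, 0.696, -0.703], [-0.134, -0.691, -0.711]], 't': [466.833, 32.894, 1482.388]}
{'time_s': 0.1, 'joints': array([ 1.06060128e+00,  3.13376589e-01,  1.49832618e+00,  1.90480935e-05,
        1.33099123e+00, -2.23404950e-01]), 'dq': array([-0.00071972, -0.00170233, -0.00342146,  0.00021637, -0.00028429,
        0.00147432]), 'tau': array([ 2.89356591e-03, -4.12890458e+01, -2.60144126e+01, -1.60564291e-04,
        2.99811312e-03,  2.08974222e-05]), 'eef_pos': array([148.45193545, 503.43223417, 303.41433822]), 'ee_rot': array([-2.06123472e-04,  1.42906357e-01,  9.89736061e-01, -5.10726245e-04]), 'force': array([-0.19536685, -0.53132413,  0.06539286]), 'wrist_torque': array([ 0.00175791, -0.03174984, -0.00049216]), 'grip_force': 0.0, 'grip_width': 1.0019439667021839}
```

View pics/top0.png

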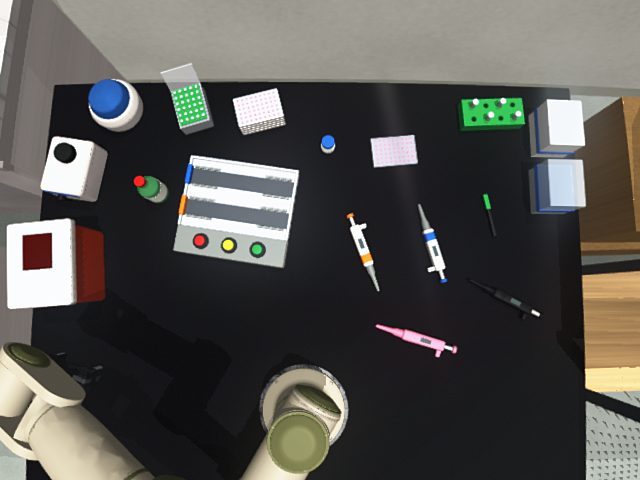

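View pics/side0.png

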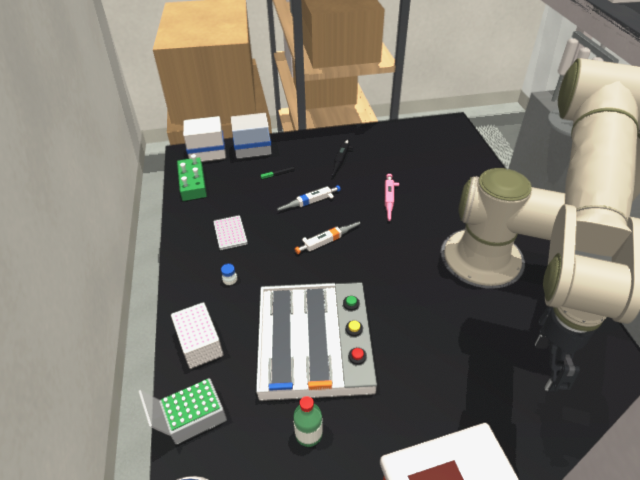

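The top view shows the orange pipette with its button at (351,215) and tip at (378,290), and the blue one with its tip at (421,206) and button at (444,280). The blue tag is at (189,173) and the orange tag at (183,205). Keys: red (200,240), yellow (228,244), green (258,249).

Look-alikes by pixel:
- **Pipettes:** pink (415,340) and black (505,298), both rejected.
- **Blue things:** jar cap (328,140) and bottle cap (108,98).
- **Red things:** wash-bottle cap (140,182).
- **Green things:** marker (487,201) and rack.

I choose the pipettes with the blue and orange collars.

```bash
cat >> h.py <<'E'
def blobs(im,lo,hi,box,amin=4):
    x0,y0,x1,y1=box; hsv=cv2.cvtColor(im,cv2.COLOR_RGB2HSV)[y0:y1,x0:x1]
    m=cv2.inRange(hsv,np.array(lo),np.array(hi)); n,l,s,ce=cv2.connectedComponentsWithStats(m)
    return [(np.round(ce[i]+[x0,y0],1).tolist(),int(s[i,4])) for i in range(1,n) if s[i,4]>=amin]
OR=((8,150,90),(20,255,255));BL=((100,140,60),(125,255,255))
RD=((0,180,80),(5,255,255));YE=((24,150,90),(34,255,255));GR=((50,150,60),(85,255,255))
def tri(c1,p1,c2,p2):
    o1,d1=ray(c1,*p1);o2,d2=ray(c2,*p2);d1/=np.linalg.norm(d1);d2/=np.linalg.norm(d2)
    s=np.linalg.lstsq(np.stack([d1,-d2],1),o2-o1,rcond=None)[0]
    a,b=o1+d1*s[0],o2+d2*s[1]; return (a+b)/2,np.linalg.norm(a-b)
E
python3 - <<'E'
from h import *
t=ctrl.capture('top');s=ctrl.capture('side')
for n,c in(('OR',OR),('BL',BL)):
    print(n,blobs(t['image'],*c,(160,160,460,300)),blobs(s['image'],*c,(255,170,365,395)))
for n,c in(('R',RD),('Y',YE),('G',GR)):
    print(n,blobs(t['image'],*c,(180,225,280,265)),blobs(s['image'],*c,(340,285,370,365)))
im=t['image']; a=cv2.resize(im[190:300,325:465],None,fx=5.7,fy=5.4,interpolation=cv2.INTER_CUBIC);save('crop1',a)
E
```

```text
OR [([182.5, 204.6], 125), ([349.8, 215.2], 26), ([366.0, 257.6], 80)] [([334.7, 233.2], 66), ([297.0, 249.8], 30), ([319.5, 384.4], 163)]
BL [([188.4, 173.3], 128), ([429.5, 236.2], 83), ([443.6, 280.4], 28)] [([338.1, 187.3], 18), ([304.4, 199.2], 53), ([280.2, 385.8], 137)]
R [([199.0, 240.1], 84)] [([357.0, 353.3], 92)]
Y [([227.6, 244.5], 90)] [([353.7, 325.8], 67)]
G [([256.6, 248.9], 78)] [([350.4, 299.3], 42)]
```

View pics/crop1.png

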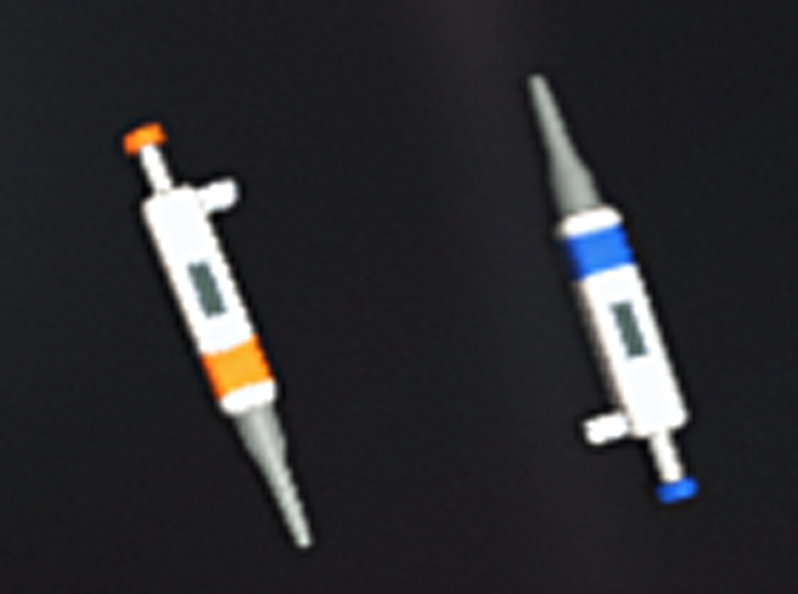

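The crop confirms both. Orange tip is at about (378.3,290.9) and button end at (350.1,213.1). Blue tip is at about (419.4,204.3) and button end at (443.9,282.2).

Run:
```python
from h import *
t=ctrl.capture('top');s=ctrl.capture('side')
for n,tip,but,bt,bs,ct,cs in(('O',(378.3,290.9),(350.1,213.1),(349.8,215.2),(297,249.8),(366,257.6),(334.7,233.2)),('B',(419.4,204.3),(443.9,282.2),(443.6,280.4),(338.1,187.3),(429.5,236.2),(304.4,199.2))):
    P=plane(t,*tip,14);Q=plane(t,*but,14);d=P-Q;L=np.linalg.norm(d);u=d/L
    print(n,'len',L.round(1),'yaw',np.degrees(np.arctan2(u[1],u[0])).round(1),'org',(Q+u*105*L/230).round(1),'btn tri',tri(t,bt,s,bs),'collar',tri(t,ct,s,cs))
k=[]
for n,a,b in(('R',(199,240.1),(357,353.3)),('Y',(227.6,244.5),(353.7,325.8)),('G',(256.6,248.9),(350.4,299.3))):
    p=plane(t,*a,62);k.append(p);print(n,p.round(1),tri(t,a,s,b)[0].round(1))
d=k[0]-k[2];u=d/np.linalg.norm(d);print('spacing',np.linalg.norm(d)/2,'dryer yaw',np.degrees(np.arctan2(-u[0],u[1])))
for n,a,b in(('OT',(182.5,204.6),(319.5,384.4)),('BT',(188.4,173.3),(280.2,385.8))):
    print(n,plane(t,*a,52).round(1),tri(t,a,s,b)[0].round(1))
# rim corners check
for p in((190,156),(299,169),(284,267)):print(plane(t,*p,45).round(1))
```

```text
O len 232.3 yaw -160.0 org [ 445.  -160.6   14. ] btn tri (array([ 539.56689576, -123.81716731,   14.96544322]), np.float64(2.1731157256789975)) collar (array([ 417.38908137, -168.66587106,   18.23161993]), np.float64(2.3338840820555036))
B len 230.1 yaw 16.6 org [ 452.7 -357.8   14. ] btn tri (array([ 357.60192333, -386.41206771,   17.31424197]), np.float64(1.309517328034554)) collar (array([ 480.71642694, -348.46687968,   17.00641447]), np.float64(0.24735625457850918))
R [457.6 290.1  62. ] [458.5 289.5  63. ]
Y [446.5 210.7  62. ] [447.5 210.4  62.3]
G [435.5 131.1  62. ] [436.6 130.1  65.7]
spacing 80.23945516558587 dryer yaw -7.948858767060507
OT [557.7 344.2  52. ] [559.4 344.6  49.6]
BT [647.4 332.1  52. ] [648.2 331.8  52.2]
[699.8 332.5  45. ]
[663.3  21.1  45. ]
[388.3  57.2  45. ]
```

```bash
python3 -m creep '[[[11.84,-26.54,-3,0,0,7.28],[11.84,-26.54,-3,0,0,7.28],[11.84,-26.54,-3,0,0,7.28],[11.84,-26.54,-3,0,0,7.28],[11.84,-26.54,-3,0,0,7.28],[11.84,-26.54,-3,0,0,7.28],[11.84,-26.54,-3,0,0,7.28],[11.84,-26.54,-3,0,0,7.28],[11.84,-26.54,-3,0,0,7.28],[11.84,-26.54,-3,0,0,7.28],[11.84,-26.54,-5,0,0,7.28],[11.84,-26.54,-5,0,0,7.28],[11.84,-26.54,-5,0,0,7.28],[11.84,-26.54,-5,0,0,7.28],[11.84,-26.54,-5,0,0,7.28],[11.84,-26.54,-5,0,0,7.28],[11.84,-26.54,-5,0,0,7.28],[11.84,-26.54,-5,0,0,7.28],[11.84,-26.54,-5,0,0,7.28],[11.84,-26.54,-5,0,0,7.28]]]' 85 25
```

```text
time_s: 1.97
eef_pos: [445.1, -162.8, 177.8]
ee_rot: [-0.0, -0.172, 0.985, 0.0]
force: [-0.7, 0.6, -0.4]
grip_width: 0.994
grip_force: 0.0
```

Run:
```python
from h import *
c=ctrl.capture('side');s=ctrl.sense();print(s['eef_pos'])
save('side1',cv2.resize(c['image'][110:310,230:470],None,fx=3,fy=3))
```

```text
[ 444.50461922 -160.91803548  178.21983683]
```

View pics/side1.png

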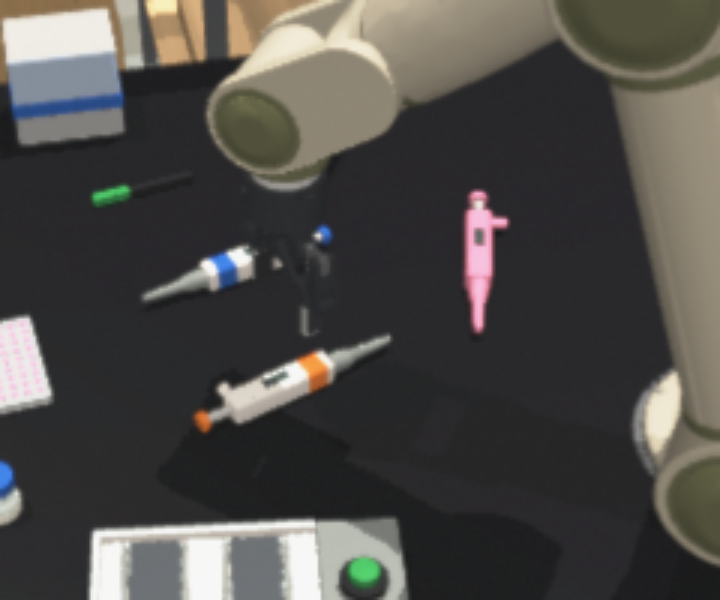

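The gripper hangs above the orange pipette (crop (275,380)) with its fingers across the handle. Next I descend.

```bash
python3 -m creep '[[[0,0,-1.5,0,0,0],[0,0,-2.6,0,0,0],[0,0,-3.5,0,0,0],[0,0,-4.06,0,0,0],[0,0,-4.06,0,0,0],[0,0,-4.06,0,0,0]]]' && python3 -m creep '[[[0,0,0,0,0,0],[0,0,0,0,0,0],[0,0,0,0,0,0],[0,0,0,0,0,0],[0,0,0,0,0,0],[0,0,0,0,0,0],[0,0,0,0,0,0],[0,0,0,0,0,0],[0,0,0,0,0,0],[0,0,0,0,0,0]]]' 15 25
```

```text
time_s: 2.52
eef_pos: [444.4, -159.1, 77.8]
ee_rot: [-0.0, -0.174, 0.985, 0.0]
force: [1.6, -0.4, 1.5]
grip_width: 0.996
grip_force: 0.0
time_s: 3.35
eef_pos: [444.8, -160.1, 78.0]
ee_rot: [0.0, -0.173, 0.985, -0.0]
force: [-1.0, 0.2, 6.4]
grip_width: 0.322
grip_force: 25.1
```

```bash
python3 -m creep '[[[0,0,1,0,0,0],[0,0,2.2,0,0,0],[0,0,3.6,0,0,0],[0.5,2,4.4,0,0,-1.4],[3.69,13.75,4.4,0,0,-23.59],[3.69,13.75,4.4,0,0,-23.59],[3.69,13.75,4.4,0,0,-23.59],[3.69,13.75,4.4,0,0,-23.59],[3.69,13.75,4.4,0,0,-23.59],[3.69,13.75,4.4,0,0,-23.59],[3.69,13.75,4.4,0,0,-23.59],[3.69,13.75,4.4,0,0,-23.59],[3.69,13.75,4.4,0,0,-23.59],[3.69,13.75,4.4,0,0,-23.59],[3.69,13.75,4.4,0,0,-23.59],[3.69,13.75,4.4,0,0,-23.59],[3.69,13.75,4.4,0,0,-23.59],[3.69,13.75,4.4,0,0,-23.59],[3.69,13.75,4.4,0,0,-23.59],[3.69,13.75,4.4,0,0,-23.59]]]' && python3 -m creep '[[[0,0,0,0,0,0],[0,0,0,0,0,0],[0,0,0,0,0,0],[0,0,0,0,0,0],[0,0,0,0,0,0]]]'
python3 - <<'E'
from h import *
c=ctrl.capture('side');t=ctrl.capture('top');s=ctrl.sense();print(s['eef_pos'],s['ee_rot'])
a=np.hstack([cv2.resize(c['image'][210:430,220:420],(400,440)),cv2.resize(t['image'][130:350,130:330],(400,440))])
save('mid',a)
for z in(66,):
  # expected positions at current height: underside = tcp-77.6
  pass
E
```

```text
time_s: 5.02
eef_pos: [536.6, 183.8, 187.2]
ee_rot: [-0.0, 0.732, 0.682, -0.0]
force: [0.7, -0.1, -0.8]
grip_width: 0.319
grip_force: 25.4
time_s: 5.43
eef_pos: [536.8, 183.8, 187.4]
ee_rot: [-0.0, 0.729, 0.685, -0.0]
force: [0.2, 0.0, -0.9]
grip_width: 0.323
grip_force: 25.4
[536.77576    183.80855406 187.3838994 ] [-7.63898098e-06  7.29160596e-01  6.84342623e-01 -6.91522959e-06]
```

View pics/mid.png

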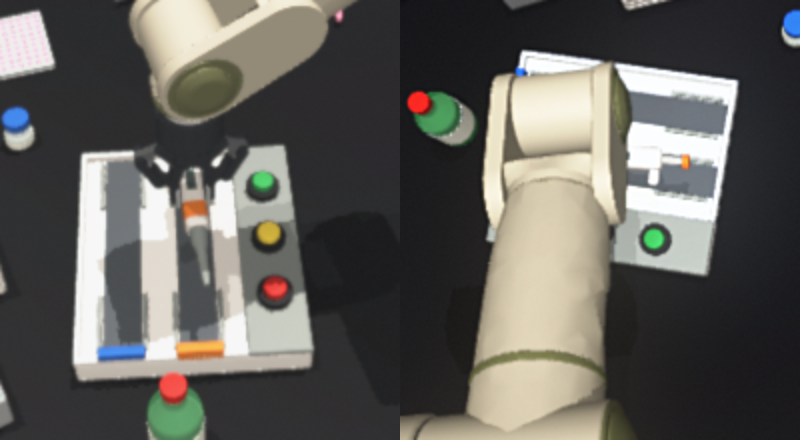

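The pipette is held over the orange lane, button at top (273,210), tip towards the orange tag. The turn stopped about 4° short, so I measure it.

Run:
```python
from h import *
t=ctrl.capture('top');c=ctrl.capture('side')
b=blobs(t['image'],*OR,(255,195,300,225));col=blobs(c['image'],*OR,(300,295,335,330));print(b,col)
g=np.array([536.8,183.8,124])
B=plane(t,*b[0][0],124);C=plane(c,*col[0][0],130);print(B,C)
d=g-B;print(np.linalg.norm(d),np.degrees(np.arctan2(d[1],d[0])))
d=C-B;print(np.degrees(np.arctan2(d[1],d[0])))
k=ctrl.sense()['ee_rot'];print(2*np.degrees(np.arctan2(k[2],k[1]))-90)
```

```text
[([272.6, 210.5], 23)] [([316.7, 313.7], 78)]
[530.30581572  83.02558133 124.        ] [539.59515667 205.24294929 130.        ]
100.98345353693465 86.31279886899543
85.65349297429755
-3.6541155487655885
```

```bash
python3 -m creep '[[[0,0,0,0,0,-0.86],[0,0,-0.8,0,0,-0.86],[0,0,-1.6,0,0,-0.86],[0,0,-2.3,0,0,-0.86],[0,0,-2.6,0,0,-0.86],[0,0,-2.8,0,0,-0.86],[0,0,-2.92,0,0,-0.86],[0,0,-2.96,0,0,-0.86],[0,0,-2.96,0,0,-0.86],[0,0,-2.96,0,0,-0.86],[0,0,-2.96,0,0,-0.86]]]'
```

```text
time_s: 6.55
eef_pos: [537.0, 183.9, 114.0]
ee_rot: [0.0, 0.755, 0.656, 0.0]
force: [0.8, 0.0, -1.3]
grip_width: 0.319
grip_force: 25.4
```

```bash
python3 -m creep '[[[0,0,-0.03,0,0,0],[0,0,-0.04,0,0,0],[0,0,-0.04,0,0,0],[0,0,-0.04,0,0,0]]]' && python3 -m creep '[[[0,0,0,0,0,0],[0,0,0,0,0,0],[0,0,0,0,0,0],[0,0,0,0,0,0],[0,0,0,0,0,0],[0,0,0,0,0,0]]]' 60 && python3 -m creep '[[[0,0,0.5,0,0,0],[0,0,1.5,0,0,0],[0,0,3,0,0,0],[0,0,4.4,0,0,0],[0,0,4.4,0,0,0]]]'
```

```text
time_s: 6.88
eef_pos: [537.0, 183.9, 113.0]
ee_rot: [0.0, 0.755, 0.656, 0.0]
force: [-1.3, 0.2, 5.4]
grip_width: 0.321
grip_force: 26.1
time_s: 7.38
eef_pos: [536.8, 183.8, 112.3]
ee_rot: [-0.0, 0.755, 0.656, -0.0]
force: [-0.1, -0.1, -0.0]
grip_width: 0.706
grip_force: 0.0
time_s: 7.8
eef_pos: [538.7, 184.2, 229.2]
ee_rot: [0.003, 0.755, 0.656, 0.005]
force: [-0.3, 1.0, -0.1]
grip_width: 0.703
grip_force: 0.0
```

```bash
python3 -m creep '[[[-3.32,-21.65,-1.7,0,0,-13.05],[-3.32,-21.65,-1.7,0,0,-13.05],[-3.32,-21.65,-1.7,0,0,-13.05],[-3.32,-21.65,-1.7,0,0,-13.05],[-3.32,-21.65,-1.7,0,0,-13.05],[-3.32,-21.65,-1.7,0,0,-13.05],[-3.32,-21.65,-1.7,0,0,-13.05],[-3.32,-21.65,-1.7,0,0,-13.05],[-3.32,-21.65,-1.7,0,0,-13.05],[-3.32,-21.65,-1.7,0,0,-13.05],[-3.32,-21.65,-1.7,0,0,-13.05],[-3.32,-21.65,-1.7,0,0,-13.05],[-3.32,-21.65,-1.7,0,0,-13.05],[-3.32,-21.65,-1.7,0,0,-13.05],[-3.32,-21.65,-1.7,0,0,-13.05],[-3.32,-21.65,-1.7,0,0,-13.05],[-3.32,-21.65,-1.7,0,0,-13.05],[-3.32,-21.65,-1.7,0,0,-13.05],[-3.32,-21.65,-1.7,0,0,-13.05],[-3.32,-21.65,-1.7,0,0,-13.05]]]' 85 25
python3 - <<'E'
from h import *
c=ctrl.capture('side');t=ctrl.capture('top');s=ctrl.sense();k=s['ee_rot'];print(s['eef_pos'],2*np.degrees(np.arctan2(k[2],k[1]))-90)
a=np.hstack([cv2.resize(c['image'][130:350,220:420],(400,440)),cv2.resize(t['image'][130:350,130:330],(400,440))])
save('mid2',a)
b=blobs(t['image'],*OR,(220,180,300,230));print(b)
B=plane(t,*b[-1][0],49);print(B)
E
```

```text
time_s: 9.47
eef_pos: [454.2, -356.7, 180.1]
ee_rot: [0.0, 0.989, 0.146, 0.0]
force: [-0.3, -0.4, -0.5]
grip_width: 0.997
grip_force: 0.0
[ 453.98078872 -357.02155164  180.05572129] -73.19970965903273
[([228.5, 211.0], 73), ([275.3, 217.5], 21)]
[524.1756236   83.81128022  49.        ]
```

View pics/mid2.png

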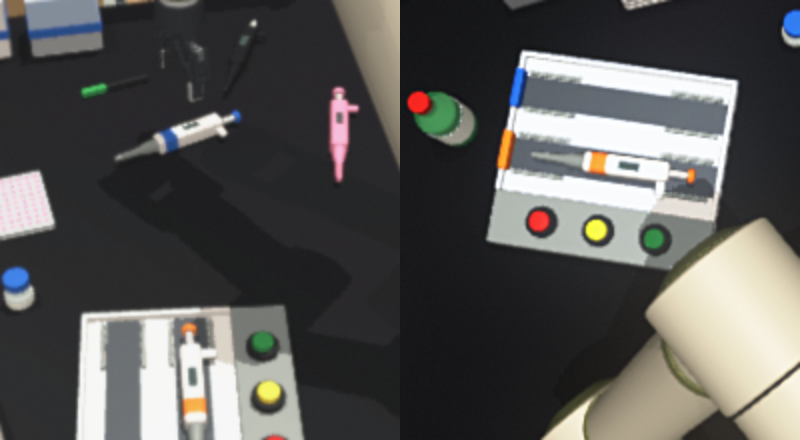

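The orange pipette lies in its lane with the tip towards the orange tag, its button (690,176) on the lane's centre line. The gripper is over the blue pipette.

```bash
python3 -m creep '[[[0,0,-1.5,0,0,0],[0,0,-2.6,0,0,0],[0,0,-3.5,0,0,0],[0,0,-4.06,0,0,0],[0,0,-4.06,0,0,0],[0,0,-4.06,0,0,0]]]' && python3 -m creep '[[[0,0,0,0,0,0],[0,0,0,0,0,0],[0,0,0,0,0,0],[0,0,0,0,0,0],[0,0,0,0,0,0],[0,0,0,0,0,0],[0,0,0,0,0,0],[0,0,0,0,0,0],[0,0,0,0,0,0],[0,0,0,0,0,0]]]' 15 25
```

```text
time_s: 10.07
eef_pos: [453.8, -357.3, 78.4]
ee_rot: [-0.0, 0.989, 0.146, -0.0]
force: [0.1, -0.3, 0.6]
grip_width: 0.994
grip_force: 0.0
time_s: 10.9
eef_pos: [454.0, -357.6, 79.0]
ee_rot: [0.0, 0.989, 0.146, 0.0]
force: [0.2, 0.3, 6.2]
grip_width: 0.324
grip_force: 25.7
```

```bash
python3 -m creep '[[[0,0,1,0,0,0],[0,0,2.4,0,0,0],[0,0,3.8,0,0,0],[6.88,21.16,4.4,0,0,13.05],[6.88,21.16,4.4,0,0,13.05],[6.88,21.16,4.4,0,0,13.05],[6.88,21.16,4.4,0,0,13.05],[6.88,21.16,4.4,0,0,13.05],[6.88,21.16,4.4,0,0,13.05],[6.88,21.16,4.4,0,0,13.05],[6.88,21.16,4.4,0,0,13.05],[6.88,21.16,4.4,0,0,13.05],[6.88,21.16,4.4,0,0,13.05],[6.88,21.16,4.4,0,0,13.05],[6.88,21.16,4.4,0,0,13.05],[6.88,21.16,4.4,0,0,13.05],[6.88,21.16,4.4,0,0,13.05],[6.88,21.16,4.4,0,0,13.05],[6.88,21.16,4.4,0,0,13.05],[6.88,21.16,4.4,0,0,13.05]]]' && python3 -m creep '[[[0,0,0,0,0,0],[0,0,0,0,0,0],[0,0,0,0,0,0]]]'
python3 - <<'E'
from h import *
c=ctrl.capture('side');t=ctrl.capture('top');s=ctrl.sense();k=s['ee_rot'];p=s['eef_pos'];print(p,2*np.degrees(np.arctan2(k[2],k[1]))-90)
a=np.hstack([cv2.resize(c['image'][210:430,220:420],(400,440)),cv2.resize(t['image'][130:350,130:330],(400,440))])
save('mid3',a)
b=blobs(t['image'],*BL,(240,140,300,200));col=blobs(c['image'],*BL,(260,250,330,350));print(b,col)
z=p[2]-78.7+14
if b and col:
    B=plane(t,*b[0][0],z);C=plane(c,*col[-1][0],z+6);d=p-B;d2=C-B;print(B,C,np.hypot(*d[:2]),np.degrees(np.arctan2(d[1],d[0])),np.degrees(np.arctan2(d2[1],d2[0])))
E
```

```text
time_s: 12.57
eef_pos: [625.5, 170.7, 188.0]
ee_rot: [-0.0, 0.755, 0.656, -0.001]
force: [0.4, 0.7, -0.6]
grip_width: 0.324
grip_force: 25.1
time_s: 12.82
eef_pos: [625.8, 170.7, 188.5]
ee_rot: [-0.0, 0.755, 0.656, -0.0]
force: [-0.9, -0.2, -0.8]
grip_width: 0.321
grip_force: 25.1
[625.81262898 170.99898469 188.49489629] -8.029757424531013
[([277.4, 180.1], 23)] [([278.2, 316.0], 71)]
[611.24760434  72.54836505 123.79489629] [629.77230113 193.62321896 129.79489629] 99.52218069859036 81.58456454549001 81.30109095603775
```

View pics/mid3.png

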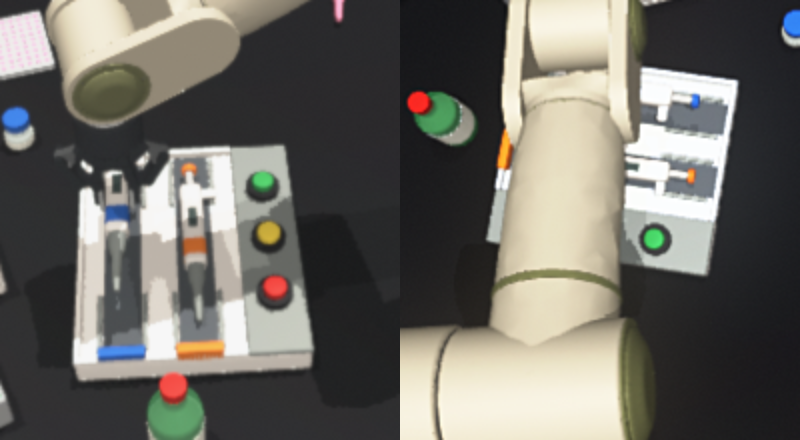

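Blue is held over the blue lane with its tip towards the blue tag, and orange is still in place. Lowering now.

```bash
python3 -m creep '[[[0,0,-0.8,0,0,0],[0,0,-1.6,0,0,0],[0,0,-2.3,0,0,0],[0,0,-2.6,0,0,0],[0,0,-2.8,0,0,0],[0,0,-2.9,0,0,0],[0,0,-2.94,0,0,0],[0,0,-2.94,0,0,0],[0,0,-2.96,0,0,0],[0,0,-2.98,0,0,0],[0,0,-2.98,0,0,0],[0,0,-2.98,0,0,0]]]'
```

```text
time_s: 13.92
eef_pos: [625.8, 171.6, 114.1]
ee_rot: [0.0, 0.755, 0.656, 0.0]
force: [0.0, 0.7, -0.5]
grip_width: 0.324
grip_force: 25.1
```

```bash
python3 -m creep '[[[0,0,-0.02,0,0,0],[0,0,-0.03,0,0,0],[0,0,-0.03,0,0,0],[0,0,-0.03,0,0,0]]]' && python3 -m creep '[[[0,0,0,0,0,0],[0,0,0,0,0,0],[0,0,0,0,0,0],[0,0,0,0,0,0],[0,0,0,0,0,0],[0,0,0,0,0,0]]]' 58 && python3 -m creep '[[[0,0,0.5,0,0,0],[0,0,1.5,0,0,0],[0,0,3,0,0,0],[0,0,4.4,0,0,0],[0,0,4.4,0,0,0],[0,0,4.4,0,0,0]]]'
```

```text
time_s: 14.25
eef_pos: [625.9, 171.6, 114.0]
ee_rot: [0.0, 0.755, 0.656, 0.0]
force: [-3.3, 0.2, 5.1]
grip_width: 0.323
grip_force: 25.9
time_s: 14.75
eef_pos: [625.8, 171.6, 113.1]
ee_rot: [-0.0, 0.755, 0.656, -0.0]
force: [-0.0, -0.5, 1.1]
grip_width: 0.679
grip_force: 0.0
time_s: 15.25
eef_pos: [626.3, 171.6, 226.2]
ee_rot: [0.001, 0.755, 0.656, 0.002]
force: [0.2, 0.1, -1.0]
grip_width: 0.68
grip_force: 0.0
```

```bash
python3 -m creep '[[[-7.16,1.56,0,0,0,0],[-7.16,1.56,0,0,0,0],[-7.16,1.56,0,0,0,0],[-7.16,1.56,0,0,0,0],[-7.16,1.56,-1,0,0,0],[-7.16,1.56,-2.5,0,0,0],[-7.16,1.56,-2.5,0,0,0],[-7.16,1.56,-2.5,0,0,0],[-7.16,1.56,-2.5,0,0,0],[-7.16,1.56,-2.5,0,0,0],[-7.16,1.56,-2.5,0,0,0],[-7.16,1.56,-2.5,0,0,0]]]' 0 40
python3 - <<'E'
from h import *
c=ctrl.capture('side');t=ctrl.capture('top');s=ctrl.sense();p=s['eef_pos'];print(p,s['grip_width'],s['force'])
a=np.hstack([cv2.resize(c['image'][270:410,245:385],(400,400)),cv2.resize(t['image'][130:350,130:330],(400,400))])
save('mid4',a)
E
```

```text
time_s: 16.25
eef_pos: [447.3, 210.5, 161.5]
ee_rot: [0.0, 0.755, 0.656, 0.001]
force: [-0.1, -0.6, -0.1]
grip_width: 0.003
grip_force: 0.0
[447.06274175 210.5250235  161.13915317] -0.0005524357056507699 [-1.0286058   0.22129631  0.54971383]
```

View pics/mid4.png

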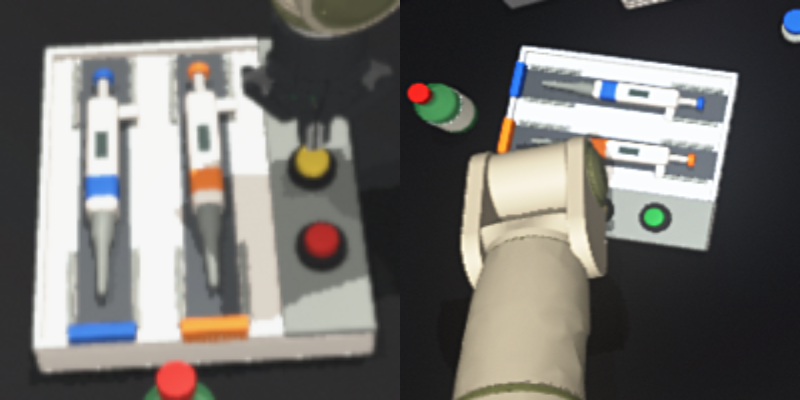

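Both pipettes lie in their own lanes, tips towards their tags: blue tip at (100,298) and orange tip at (212,290) in the left half. The shut fingers are over yellow at (315,160).

```bash
python3 -m creep '[[[0,0,-0.6,0,0,0],[0,0,-0.9,0,0,0],[0,0,-1.05,0,0,0],[0,0,-1.12,0,0,0],[0,0,-1.18,0,0,0],[0,0,-1.22,0,0,0],[0,0,-1.25,0,0,0],[0,0,-1.25,0,0,0],[0,0,-1.25,0,0,0]]]'
```

```text
time_s: 17.1
eef_pos: [446.9, 210.6, 132.9]
ee_rot: [0.0, 0.754, 0.656, 0.0]
force: [-15.8, -5.2, 41.4]
grip_width: -0.004
grip_force: 20.7
```

```bash
for i in 1 2 3 4 5 6 7 8 9; do python3 -m creep '[[[0,0,0.04,0,0,0],[0,0,0.04,0,0,0]]]' | egrep 'eef|^force' | tr '\n' ' '; echo; done
```

```text
eef_pos: [446.8, 210.6, 133.1] force: [-12.4, -4.1, 32.1] 
eef_pos: [446.8, 210.5, 133.3] force: [-8.8, -2.9, 21.6] 
eef_pos: [446.7, 210.5, 133.5] force: [-4.6, -1.7, 12.4] 
eef_pos: [446.7, 210.5, 133.9] force: [-1.9, -1.2, 3.6] 
eef_pos: [446.7, 210.5, 134.6] force: [-2.1, -1.3, 3.5] 
eef_pos: [446.8, 210.5, 135.5] force: [-2.3, -1.2, 2.9] 
eef_pos: [446.8, 210.6, 136.5] force: [-2.0, -0.1, 2.6] 
eef_pos: [446.8, 210.6, 137.5] force: [-1.0, -1.0, 2.0] 
eef_pos: [446.8, 210.6, 138.5] force: [-1.4, -1.3, 0.8]
```

A clean spring curve, then a hard stop: yellow went fully down. On to green.

```bash
python3 -m creep '[[[0,0,0.6,0,0,0],[0,0,1.2,0,0,0],[-0.2,-1.5,1.2,0,0,0],[-0.44,-3.19,1.2,0,0,0],[-0.44,-3.19,1.2,0,0,0],[-0.44,-3.19,1.2,0,0,0],[-0.44,-3.19,1.2,0,0,0],[-0.44,-3.19,1.2,0,0,0],[-0.44,-3.19,1.2,0,0,0]]]'
python3 - <<'E'
from h import *
c=ctrl.capture('side');print(ctrl.sense()['eef_pos'])
save('green',cv2.resize(c['image'][270:410,245:385],(560,560)))
E
```

```text
time_s: 19.35
eef_pos: [435.8, 131.7, 168.3]
ee_rot: [-0.0, 0.754, 0.657, 0.0]
force: [-0.3, 0.3, 0.0]
grip_width: 0.001
grip_force: 0.0
[435.7536279  131.65356648 168.25862311]
```

View pics/green.png

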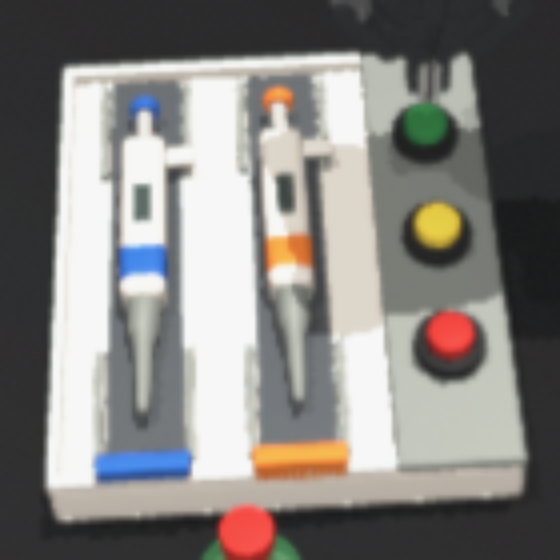

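Both pipettes sit between their ribs, yellow is back up at (437,225), and the fingers are over green at (425,120). Press green.

```bash
python3 -m creep '[[[0,0,-0.6,0,0,0],[0,0,-1,0,0,0],[0,0,-1.15,0,0,0],[0,0,-1.25,0,0,0],[0,0,-1.32,0,0,0],[0,0,-1.38,0,0,0],[0,0,-1.41,0,0,0],[0,0,-1.41,0,0,0]]]'
```

```text
time_s: 20.07
eef_pos: [435.8, 131.1, 133.6]
ee_rot: [-0.0, 0.755, 0.656, 0.0]
force: [-3.2, 2.3, 5.1]
grip_width: 0.003
grip_force: 2.4
```

```bash
python3 -m creep '[[[0,0,-0.02,0,0,0],[0,0,-0.04,0,0,0],[0,0,-0.04,0,0,0]]]'; for i in 1 2 3 4; do python3 -m creep '[[[0,0,0.05,0,0,0],[0,0,0.05,0,0,0]]]' | egrep 'eef|^force' | tr '\n' ' '; echo; done
```

```text
time_s: 20.32
eef_pos: [435.9, 131.1, 133.4]
ee_rot: [0.0, 0.755, 0.656, 0.0]
force: [-6.4, 1.5, 16.9]
grip_width: -0.003
grip_force: 7.9
eef_pos: [436.0, 131.0, 134.1] force: [-1.8, 2.4, 2.7] 
eef_pos: [436.0, 130.9, 135.0] force: [-0.6, 2.6, 2.9] 
eef_pos: [436.0, 130.8, 136.1] force: [0.5, 2.0, 1.6] 
eef_pos: [436.0, 130.8, 137.3] force: [0.6, 1.5, 2.4]
```

Green bottomed too. I lift clear, check once and hand in.

```bash
python3 -m creep '[[[0,0,0.6,0,0,0],[0,0,1.5,0,0,0],[0,0,3,0,0,0],[0,0,4,0,0,0],[-2,-6,4,0,0,0],[-2,-6,4,0,0,0],[-2,-6,4,0,0,0],[-2,-6,4,0,0,0],[-2,-6,4,0,0,0],[-2,-6,4,0,0,0]]]'
python3 - <<'E'
from h import *
t=ctrl.capture('top');s=ctrl.sense();print(s['time_s'],s['force'])
save('end',cv2.resize(t['image'][70:350,20:600],(800,386)))
E
```

```text
time_s: 21.82
eef_pos: [385.5, -20.4, 237.1]
ee_rot: [0.0, 0.756, 0.655, -0.0]
force: [-0.1, 0.6, 0.3]
grip_width: -0.005
grip_force: 0.0
21.8667 [ 0.08379447 -0.25437376  0.3041541 ]
```

View pics/end.png

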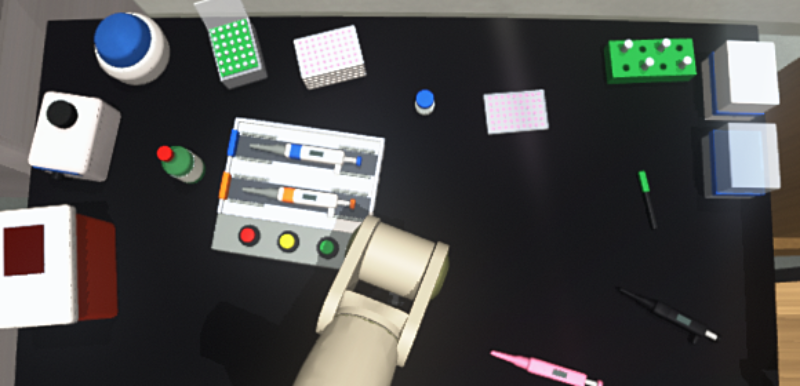

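Both pipettes lie in their lanes (blue near (320,155), orange near (305,195)), all three keys are up, and nothing else has moved.

```bash
python3 -c "
from rig import ctrl
print(ctrl.finish_job())"
```

```text
the job is handed in; nothing more can be done
None
```

Job handed in at about 22 s: both pipettes lie in the lanes of their own colour with tips towards the tags, yellow and then green were each pressed to the stop (yellow's press peaked at about 41 N on the fingertips, near the 40 N limit for the arm or gripper body), and nothing else was moved; no verdict was returned.

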